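# Hold the hand microscope over the tile in the drawer

## Task

Pull the top drawer of the small wooden unit at least three quarters of the way out, then take the hand microscope out of the white crate, lift it higher than the bottles and the vase, and carry it over them to the drawer without knocking into anything. Finish holding it still and upright, gripped by the robot, with its lower end about 1 cm above the middle of the small square tile in the drawer (not the round disc), never touching the tile; do not put it down or let go, and leave the drawer open.

Things in the scene. Friction and masses are not known exactly. Their poses are not given: they have to be found in the camera images.
- unit_drawer0 (a joint): Top drawer: 0 closed, grows as it slides out along -x of unit, stop at 0.134 m; starts 0 to 0.02 open; about 1 N friction, stays where left. Inside 155 mm long, 158 wide, 30 deep; above the table: floor 72 mm, side walls 102, front panel 112. Tile and disc lie loose side by side near its front and ride along if pulled smoothly.
- unit_drawer0_handle (a point): Middle of the top drawer's handle, a level round steel bar 11 mm thick and 100 mm long plus round ends, parallel to the drawer front and 35 mm out from it (29 mm clear behind the bar), 91 mm above the table. Axes as unit: the bar lies along y, pulling is along -x. Nothing is above the bar: it can be pinched from above across its thickness.
- unit: Small wooden drawer unit with two drawers one above the other, fixed to the table, 200 mm deep (its x), 200 mm wide (its y), 124 mm high. Origin: centre of its underside; its -x side is the front with the handles. Place and yaw vary.
- tile: Small square glazed white tile, 44 x 44 x 8 mm, 35 g, lying flat and loose in the top drawer. Origin: centre of its underside; z up.
- tile_top (a point): Centre of the upper face of the square tile (8 mm above the drawer floor, 80 mm above the table). z up.
- disc: Round glazed white disc, 44 mm across and 8 mm thick, lying flat and loose in the top drawer beside the tile, about 80 mm from it; which of the two lies left or right varies. Not the one to look at. Origin: centre of its underside.
- scope: Cordless hand microscope: upright, mostly black cylinder 120 mm tall, 90 to 180 g, standing loose on its lower end in the crate. Barrel 34 mm in diameter from 42 to 112 mm above its lower end, a grey 26 mm cap above; below the barrel a 37 mm rubber ring (28 to 42 mm up) and a grey 34 mm lower end. Origin: centre of the lower end; z along the cylinder, up.
- scope_center (a point): Middle of the hand microscope, on its axis, 60 mm above its lower end. Grip it from above across the barrel; at 85 mm above the lower end the fingers stay above the crate's walls.
- scope_nose (a point): Centre of the flat lower end of the hand microscope (34 mm across), the end that looks at things. z along the cylinder, up.
- crate: White plastic open crate, loose, 220 mm (its x) x 170 mm (its y) x 60 mm high, walls and floor 5 mm, 0.7 kg; the microscope stands in it near the middle. Origin: centre of its underside.
- bottle_a: Blue bottle with a white twist cap, 62 mm in diameter, 165 mm tall, standing between crate and drawer unit. Origin: centre of its underside.
- bottle_b: A second bottle, same as bottle_a.
- vase: Ceramic vase, 80 mm at its widest, 140 mm tall, standing in the same row as the bottles. The order of the three varies. Origin: centre of its underside.
Things that resemble listed ones, but are neither listed nor needed, are in the scene too. There is more than one size of the scope; the one meant has the size given above.

How it is judged:
By the outcome, as a careful person would: the job done as asked, in the order asked, and still so for the second after the job is handed in, while the arm keeps its last pose, push and grip.
It also fails if it takes over 61 s, if anything falls off the work surface, if the arm or the gripper's body presses on something with over 40 N, if the wrist force passes 120 N, or if a joint passes its speed limit or range.

## Robot

A 6-joint arm with a two-finger parallel gripper is mounted at the origin on the work surface. World frame = base frame: x ahead of the robot, y to its left, z up, the work surface at z = 0. Lengths are in m, angles in rad, forces in N, time in s.
With the tool pointing down it reaches from about 0.4 to 0.825 m from the base axis. Payload 7 kg.
Tool frame: the origin (TCP) lies midway between the tips of the shut fingers; the grasp point (between the pads) lies 19 mm behind it (tcp_to_grasp is the distance from the TCP to the grasp point, in m); z points along the fingers, y is the line along which they close (so a half turn about z gives the same grasp; the last joint's range is limited). The gripper opens to 85 mm and grips with 20 to 120 N. Pads are 22 mm wide; open, the fingers measure 114 mm over their backs; the gripper's body (76 mm by 85 mm) begins 54 mm behind the grasp point. The pads swing forward as they close: fully open they stand 13 mm farther back than shut.
Start: joints at [-1.008, 0.359, 0.012, 0, -1.224, -0.288], TCP at [0.183, -0.65, 0.231] pointing down, gripper open.
Joint ranges: [-3.07, 3.07], [-1.43, 2.12], [-1.02, 1.25], [-3.03, 1.67], [-3.05, -0], [-3.03, 3.03]. Speed limits (rad/s): [2.39, 2.39, 3.01, 3.14, 3.14, 3.14].

## Interface

Orientations are given as a rotation vector (axis times angle).
In Python, from station import * gives the robot as it stands.
- The arm moves only by the shell command python3 -m crank 'ROWS'. ROWS is JSON, a list of rows, each an object with "angular": the turn, a rotation vector about the world's x, y, z in rad, a list of three; "translation": the shift along the world's x, y, z in cm, a list of three; "gripper": the finger opening in cm, from 0 to 8.54. A call has exactly 5 rows; each row shifts and turns the commanded pose from where the row before left it; what a row does not reach is not made up. A row lasts 1/8 s, in which the tool goes at most 62.5 mm and 10.7 degrees, less where a joint would pass 70% of its speed; a pose out of reach is approached as far as the arm can. A call is refused whole if a number of a shift passes 6.25 or a number of a turn 0.188, either way. A call with a gripper value outside its range is refused whole. The fingers move at their own pace and stop on an object; the grip force is fixed at half the most. Time passes only in rows, so rows that do not move let the fingers close, or fill a call up. It gives the time, the measured TCP pose, the force, the opening and the grip force at its end, in the units of the state.
- get_obs(): the state, without advancing time (a new reading comes with each control period).
- read_camera(name): name is "side" or "top"; returns (picture, depth): 384x512x3 uint8, red, green, blue; 384x512 float32, m along the optical axis (not along the pixel's ray), 0 where there is no reading.
- camera_model(name): a dict with "fov_y" (degrees; the focal length in pixels is half the picture's height over the tangent of half this angle, whatever the lens; pixels are square), "cx", "cy" (the principal point, pixels), "extrinsics" (4x4, takes a point from camera to world coordinates). Camera axes: x right, y down, z forward; pixel columns grow to the right and rows downward; lengths in m; the calibration is good to about 2 mm. A picture is of the moment at which its call begins. camera_model takes no time and is no camera call.
- close_job(): hands the job in; it is judged then, once.
The state is a dict: "time": time; "qpos": joint angles; "joint_velocities": joint speeds; "effort": joint torques, N m; "ee_pos": TCP position; "tool_rot": TCP orientation; "ft_force": force on the tool from outside, world axes, zero at the start; "ft_torque": the same for the moment, N m; "width": finger opening in m; "grip_force": force on a finger pad.
Only numpy, scipy, OpenCV 4.12 (cv2) and the standard library are available. Lean on these libraries where they do the work, as an engineer would, in place of code of your own. Each camera call takes 0.05 s, during which the arm holds its last target. There are 200 camera calls.

## Working session

There is one attempt and no reset: what is moved stays moved. The work goes in short steps, Python scripts to look and compute and a shell command to move; the robot and the scene stay as the last step left them, time stands still between calls to the robot, and variables do not carry over. Pictures are saved under pics/ and viewed, at most 10 in all, crops included, and the job is handed in when it is done.

```bash
mkdir -p pics; ls; cat > h.py <<'E'
from station import *
import numpy as np, cv2
def cloud(n):
    im,d=read_camera(n); m=camera_model(n); T=np.array(m["extrinsics"])
    h,w=d.shape; f=h/2/np.tan(np.radians(m["fov_y"])/2)
    u,v=np.meshgrid(np.arange(w),np.arange(h))
    P=np.stack([(u-m["cx"])/f*d,(v-m["cy"])/f*d,d],-1)@T[:3,:3].T+T[:3,3]
    P[d==0]=np.nan
    return im,d,P
E
python3 - <<'E'
from h import *
for n in("top","side"):
    im,d,P=cloud(n); cv2.imwrite(f"pics/{n}0.png",im[:,:,::-1]); np.savez(f"{n}0.npz",im=im,d=d,P=P)
    m=camera_model(n); print(n,m["fov_y"],m["cx"],m["cy"],np.round(m["extrinsics"],3).tolist(),(d>0).mean())
o=get_obs(); print({k:np.round(v,3).tolist() for k,v in o.items()})
E
```

```text
pics
top 44.314537460709595 257.43635885439693 193.96297833907784 [[-0.017, -0.996, 0.093, 0.498], [-1.0, 0.017, 0.001, -0.025], [-0.003, -0.093, -0.996, 1.156], [0.0, 0.0, 0.0, 1.0]] 0.9958648681640625
side 49.73173251127983 266.66483888523214 193.6638934933948 [[0.673, -0.47, 0.571, 0.056], [-0.74, -0.429, 0.518, -0.456], [0.002, -0.771, -0.637, 0.644], [0.0, 0.0, 0.0, 1.0]] 0.9959716796875
{'time': 0.1, 'qpos': [-1.008, 0.359, 0.011, -0.0, -1.224, -0.288], 'joint_velocities': [-0.002, -0.002, 0.003, 0.001, 0.001, 0.002], 'effort': [-0.003, -58.476, 29.411, 6.955, -0.003, -0.0], 'ee_pos': [0.183, -0.649, 0.23], 'tool_rot': [0.43, -3.112, -0.002], 'ft_force': [0.216, -0.124, 0.203], 'ft_torque': [-0.024, -0.022, 0.027], 'grip_force': 0.0, 'width': 0.085}
```

View pics/top0.png

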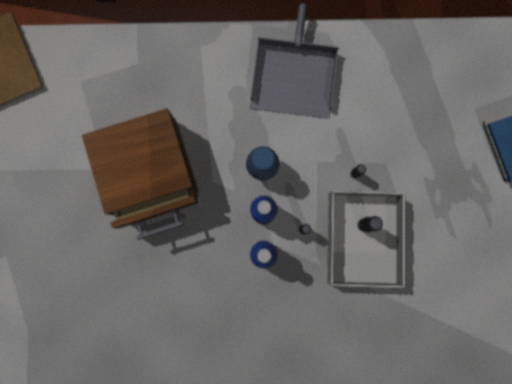

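View pics/side0.png

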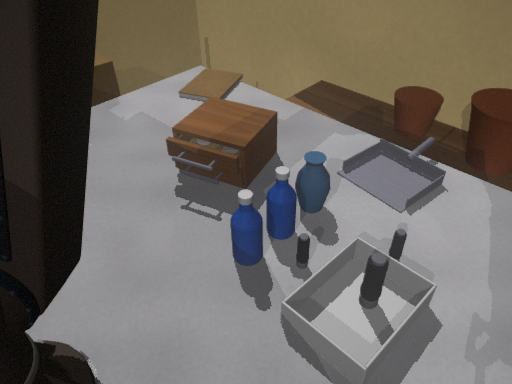

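The top view shows the unit around (140,165) with its upper handle from (137,235) to (183,218). The crate is at (368,240) and the tall scope's cap at (375,223). The vase and two bottles are in column 263 (rows 163, 208 and 255). The small look-alike scopes stand outside the crate at (358,171) and (305,229).

```bash
python3 - <<'E'
import numpy as np, cv2
for n in("top","side"):
    z=np.load(n+"0.npz"); im,P=z["im"],z["P"]; Z=P[...,2]; X=P[...,0];Y=P[...,1]
    def rep(nm,m):
        m=m.astype(np.uint8); k,l,s,c=cv2.connectedComponentsWithStats(m)
        for i in range(1,k):
            if s[i,4]<15: continue
            q=P[l==i]; r=cv2.minAreaRect(q[:,:2].astype(np.float32)*1000)
            print(n,nm,s[i,4],c[i].round(),np.median(q,0).round(3),"rect",np.round(r[0]),np.round(r[1]),round(r[2],1),"zmax",np.nanmax(q[:,2]).round(3))
    ok=(X>.2)&(X<.8)
    rep("unittop",(abs(Z-.124)<.006)&(Y>.05)&ok)
    rep("handle",(abs(Z-.094)<.008)&(Y>.05)&(im.max(2)-im.min(2).astype(int)<25)&ok)
    rep("tall",(Z>.105)&(Y<.05)&(Y>-.5)&ok)
    rep("cap",(Z>.114)&(Z<.126)&(Y<-.15)&(Y>-.4)&ok)
    rep("crate",(Z>.05)&(Z<.066)&(Y<-.12)&(Y>-.45)&ok)
E
```

```text
top unittop 7464 [136. 160.] [0.674 0.244 0.125] rect [676. 245.] [187. 201.] 16.9 zmax 0.13
top handle 25 [188. 190.] [0.611 0.134 0.1  ] rect [611. 134.] [14. 23.] 61.8 zmax 0.102
top handle 336 [159. 226.] [0.526 0.195 0.096] rect [536. 201.] [ 41. 108.] 16.8 zmax 0.102
top tall 483 [263. 159.] [ 0.67  -0.037  0.14 ] rect [671. -37.] [51. 51.] 43.0 zmax 0.147
top tall 530 [264. 208.] [ 0.563 -0.036  0.119] rect [565. -36.] [56. 58.] 89.1 zmax 0.17
top tall 199 [374. 223.] [ 0.527 -0.278  0.123] rect [ 527. -280.] [34. 31.] 89.0 zmax 0.13
top tall 540 [264. 254.] [ 0.465 -0.035  0.119] rect [464. -35.] [58. 56.] 56.2 zmax 0.172
top cap 145 [374. 223.] [ 0.527 -0.277  0.122] rect [ 527. -280.] [33. 31.] 89.0 zmax 0.126
top crate 17 [356. 171.] [ 0.649 -0.254  0.058] rect [ 651. -258.] [22. 10.] 34.3 zmax 0.066
top crate 884 [369. 239.] [ 0.492 -0.286  0.06 ] rect [ 495. -277.] [171. 220.] 87.4 zmax 0.066
top crate 19 [363. 225.] [ 0.525 -0.266  0.059] rect [ 526. -268.] [28.  8.] 5.5 zmax 0.064
side unittop 3114 [226. 122.] [0.663 0.233 0.124] rect [672. 242.] [191. 202.] 17.1 zmax 
[... 517 characters left out ...]
ct [555. -43.] [44. 55.] 27.7 zmax 0.167
side tall 752 [245. 211.] [ 0.451 -0.046  0.125] rect [454. -42.] [43. 56.] 45.2 zmax 0.167
side tall 346 [377. 263.] [ 0.517 -0.286  0.119] rect [ 522. -284.] [30. 32.] 31.6 zmax 0.127
side cap 249 [378. 261.] [ 0.518 -0.284  0.123] rect [ 522. -284.] [30. 32.] 31.6 zmax 0.126
side crate 1965 [358. 303.] [ 0.461 -0.292  0.059] rect [ 491. -280.] [171. 223.] 87.4 zmax 0.063
side crate 72 [397. 242.] [ 0.642 -0.268  0.059] rect [ 645. -267.] [12. 23.] 18.0 zmax 0.066
side crate 66 [302. 248.] [ 0.507 -0.141  0.057] rect [ 508. -138.] [12. 22.] 21.3 zmax 0.066
side crate 116 [371. 289.] [ 0.51  -0.289  0.058] rect [ 516. -285.] [18. 34.] 15.1 zmax 0.066
```

```bash
python3 - <<'E'
import numpy as np
c,s=np.cos(np.radians(17)),np.sin(np.radians(17))
for n in("top","side"):
    P=np.load(n+"0.npz")["P"]; q=(P[...,:2]-[.672,.243])@np.array([[c,-s],[s,c]]); Z=P[...,2]
    m=(Z>.08)&(Z<.105)&(q[...,0]<-.135)&(q[...,0]>-.19)&(abs(q[...,1])<.1)
    print(n,m.sum(),np.percentile(q[m],[2,50,98],axis=0).round(4).tolist(),np.percentile(Z[m],[50,95]))
    t=(abs(Z-.124)<.004)&(abs(q[...,0])<.15)&(abs(q[...,1])<.15); print(np.percentile(q[t],[.5,99.5],axis=0).round(3).tolist())
    t=(abs(Z-.112)<.005)&(q[...,0]<-.09)&(q[...,0]>-.14)&(abs(q[...,1])<.08); print("front",np.percentile(q[t],[2,50,98],axis=0).round(3).tolist())
E
python3 -m crank '[{"angular":[0,0,0.16],"translation":[3,3,0.5],"gripper":8.5},{"angular":[0,0,0.16],"translation":[4,3.8,0.5],"gripper":8.5},{"angular":[0,0,0.16],"translation":[4,3.8,0.5],"gripper":8.5},{"angular":[0,0,0.16],"translation":[4,3.8,0.5],"gripper":8.5},{"angular":[0,0,0.16],"translation":[4,3.8,0],"gripper":8.5}]'
python3 -m crank '[{"angular":[0,0,0.16],"translation":[4,3.8,0],"gripper":8.5},{"angular":[0,0,0.16],"translation":[4,3.8,0],"gripper":8.5},{"angular":[0,0,0.16],"translation":[4,4,0],"gripper":8.5},{"angular":[0,0,0.16],"translation":[0.5,5.5,0],"gripper":8.5},{"angular":[0,0,0.153],"translation":[0.5,5.5,0],"gripper":8.5}]'
python3 -m crank '[{"angular":[0,0,0],"translation":[0.5,5.5,0],"gripper":8.5},{"angular":[0,0,0],"translation":[0.5,5.5,0],"gripper":8.5},{"angular":[0,0,0],"translation":[0.5,5.5,0],"gripper":2.6},{"angular":[0,0,0],"translation":[0,5.5,0],"gripper":2.6},{"angular":[0,0,0],"translation":[0,5.5,0],"gripper":2.6}]'
```

```text
top 285 [[-0.1626, -0.0504], [-0.1566, 0.0003], [-0.1376, 0.0512]] [0.09613966 0.10007153]
[[-0.088, -0.099], [0.096, 0.099]]
front [[-0.122, -0.076], [-0.115, 0.0], [-0.108, 0.077]]
side 246 [[-0.1676, -0.0529], [-0.164, -0.0058], [-0.1379, 0.0497]] [0.09393209 0.09693212]
[[-0.093, -0.101], [0.093, 0.098]]
front [[-0.128, -0.077], [-0.119, -0.004], [-0.09, 0.076]]
time: 0.72
ee_pos: [0.3743, -0.4663, 0.2515]
tool_rot: [-1.615, 2.694, -0.0]
ft_force: [0.9, -0.4, 0.1]
width: 0.0853
grip_force: 0.0
time: 1.35
ee_pos: [0.5033, -0.2398, 0.2505]
tool_rot: [2.53, -1.862, -0.002]
ft_force: [1.2, 0.8, 1.0]
width: 0.0849
grip_force: 0.0
time: 1.98
ee_pos: [0.5177, 0.0351, 0.2512]
tool_rot: [2.526, -1.868, -0.0]
ft_force: [0.9, -0.5, 0.9]
width: 0.0317
grip_force: 0.0
```

```bash
python3 -m crank '[{"angular":[0,0,0],"translation":[0,5.4,0],"gripper":2.6},{"angular":[0,0,0],"translation":[0,5.4,-1],"gripper":2.6},{"angular":[0,0,0],"translation":[0.1,5.3,-3],"gripper":2.6},{"angular":[0,0,0],"translation":[0,0,-4],"gripper":2.6},{"angular":[0,0,0],"translation":[0,0,-4],"gripper":2.6}]'
python3 - <<'E'
from h import *
for n in("side","top"):
    im,d,P=cloud(n); np.savez(f"{n}1.npz",im=im,d=d,P=P)
    c=im[100:230,120:280] if n=="side" else im[150:280,80:240]
    cv2.imwrite(f"pics/{n}1.png",cv2.resize(c[:,:,::-1],None,fx=4,fy=4,interpolation=2))
a,b=cv2.imread("pics/side1.png"),cv2.imread("pics/top1.png")
cv2.imwrite("pics/both1.png",cv2.resize(np.hstack([a,b]),(800,325)))
E
```

```text
time: 2.6
ee_pos: [0.5187, 0.1952, 0.1298]
tool_rot: [2.527, -1.866, -0.0]
ft_force: [1.1, 0.2, -0.1]
width: 0.026
grip_force: 0.0
```

View pics/both1.png

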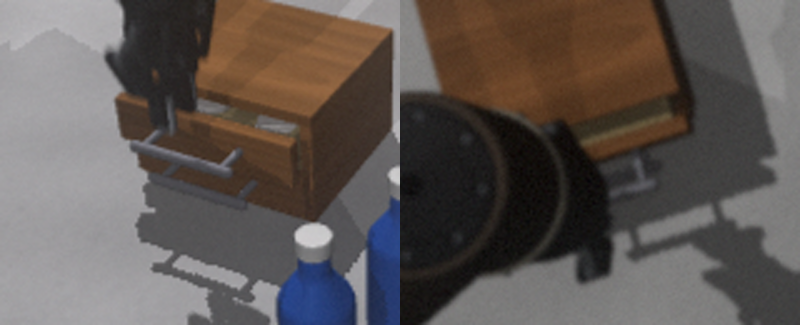

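Left (side): the finger tips at about (165,125) hang above the handle bar, which runs from (130,145) to (230,170); both tiles show in the gap. Right (top): the arm hides the bar. Next I lower and pinch.

```bash
python3 -m crank '[{"angular":[0,0,0],"translation":[0,0,-1.2],"gripper":2.6},{"angular":[0,0,0],"translation":[0,0,-1.2],"gripper":2.6},{"angular":[0,0,0],"translation":[0,0,-1.1],"gripper":2.6},{"angular":[0,0,0],"translation":[0,0,-0.6],"gripper":2.6},{"angular":[0,0,0],"translation":[0,0,0],"gripper":2.6}]'
python3 - <<'E'
from h import *
im,d,P=cloud("side"); cv2.imwrite("pics/side2.png",cv2.resize(im[110:200,130:250,::-1],None,fx=5,fy=5,interpolation=2))
E
```

```text
time: 3.32
ee_pos: [0.519, 0.1942, 0.09]
tool_rot: [2.525, -1.868, -0.0]
ft_force: [0.1, -0.7, 0.1]
width: 0.0261
grip_force: 0.0
```

View pics/side2.png

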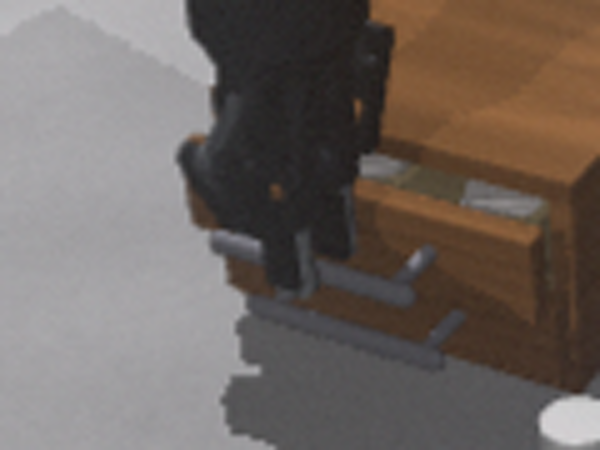

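The front finger, at (288,275), is in front of the bar and the rear one, at (338,230), is behind it. I'll go 1.6 cm lower and close.

```bash
python3 -m crank '[{"angular":[0,0,0],"translation":[0,0,-0.8],"gripper":2.6},{"angular":[0,0,0],"translation":[0,0,-0.8],"gripper":2.6},{"angular":[0,0,0],"translation":[0,0,0],"gripper":1.6},{"angular":[0,0,0],"translation":[0,0,0],"gripper":0.8},{"angular":[0,0,0],"translation":[0,0,0],"gripper":0.8}]'
```

```text
time: 4.0
ee_pos: [0.519, 0.1942, 0.074]
tool_rot: [2.525, -1.868, -0.0]
ft_force: [0.6, -0.6, -5.4]
width: 0.009
grip_force: 50.9
```

```bash
python3 -m crank '[{"angular":[0,0,0],"translation":[-0.191,-0.058,0],"gripper":0.8},{"angular":[0,0,0],"translation":[-0.382,-0.117,0],"gripper":0.8},{"angular":[0,0,0],"translation":[-0.574,-0.175,0],"gripper":0.8},{"angular":[0,0,0],"translation":[-0.574,-0.175,0],"gripper":0.8},{"angular":[0,0,0],"translation":[-0.574,-0.175,0],"gripper":0.8}]'
python3 -m crank '[{"angular":[0,0,0],"translation":[-0.574,-0.175,0],"gripper":0.8},{"angular":[0,0,0],"translation":[-0.574,-0.175,0],"gripper":0.8},{"angular":[0,0,0],"translation":[-0.574,-0.175,0],"gripper":0.8},{"angular":[0,0,0],"translation":[-0.574,-0.175,0],"gripper":0.8},{"angular":[0,0,0],"translation":[-0.574,-0.175,0],"gripper":0.8}]'
python3 -m crank '[{"angular":[0,0,0],"translation":[-0.574,-0.175,0],"gripper":0.8},{"angular":[0,0,0],"translation":[-0.574,-0.175,0],"gripper":0.8},{"angular":[0,0,0],"translation":[-0.574,-0.175,0],"gripper":0.8},{"angular":[0,0,0],"translation":[-0.574,-0.175,0],"gripper":0.8},{"angular":[0,0,0],"translation":[-0.574,-0.175,0],"gripper":0.8}]'
```

```text
time: 4.62
ee_pos: [0.4954, 0.1871, 0.074]
tool_rot: [2.525, -1.868, -0.001]
ft_force: [2.4, -0.0, -9.3]
width: 0.0088
grip_force: 50.5
time: 5.25
ee_pos: [0.4669, 0.1784, 0.0741]
tool_rot: [2.525, -1.868, -0.0]
ft_force: [-0.0, 0.7, -12.5]
width: 0.0092
grip_force: 50.3
time: 5.88
ee_pos: [0.4382, 0.1697, 0.0741]
tool_rot: [2.525, -1.868, -0.0]
ft_force: [0.9, 2.1, -16.5]
width: 0.0088
grip_force: 49.9
```

```bash
python3 -m crank '[{"angular":[0,0,0],"translation":[-0.574,-0.175,0],"gripper":0.8},{"angular":[0,0,0],"translation":[-0.574,-0.175,0],"gripper":0.8},{"angular":[0,0,0],"translation":[-0.574,-0.175,0],"gripper":0.8},{"angular":[0,0,0],"translation":[-0.4,-0.122,0],"gripper":0.8},{"angular":[0,0,0],"translation":[-0.2,-0.061,0],"gripper":0.8}]'
python3 - <<'E'
from h import *
im,d,P=cloud("side"); np.savez("side3.npz",im=im,d=d,P=P); cv2.imwrite("pics/side3.png",cv2.resize(im[90:220,120:280,::-1],None,fx=4,fy=4,interpolation=2))
E
```

```text
time: 6.5
ee_pos: [0.4152, 0.1627, 0.0742]
tool_rot: [2.526, -1.868, -0.0]
ft_force: [0.4, 2.6, -22.0]
width: 0.0095
grip_force: 49.7
```

View pics/side3.png

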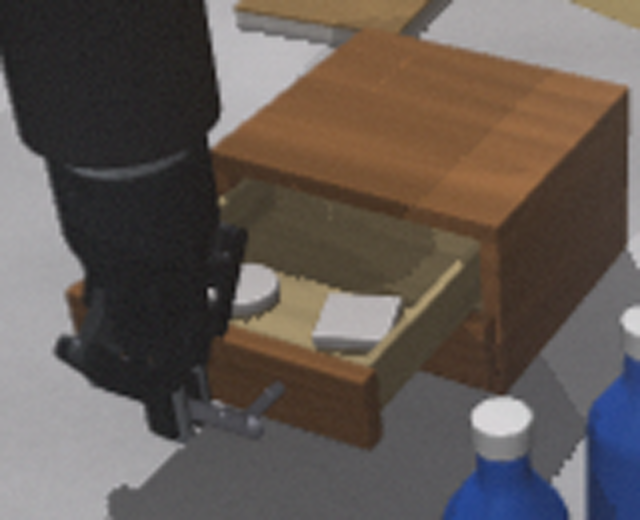

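The drawer is out about 11 cm. In the crop the tile is at (355,320), i.e. image px (209,170), and the disc at (250,290). Now release and rise, and compute the scope and tile positions.

```bash
python3 -m crank '[{"angular":[0,0,0],"translation":[0,0,0],"gripper":1.6},{"angular":[0,0,0],"translation":[0,0,0],"gripper":2.6},{"angular":[0,0,0],"translation":[0,0,0],"gripper":2.6},{"angular":[0,0,0],"translation":[0,0,1],"gripper":2.6},{"angular":[0,0,0],"translation":[0,0,3],"gripper":2.6}]'
python3 -m crank '[{"angular":[0,0,0],"translation":[0,0,4],"gripper":2.6},{"angular":[0,0,0],"translation":[0,0,5],"gripper":2.6},{"angular":[0,0,0],"translation":[1.2,-4,4],"gripper":8.5},{"angular":[0,0,0],"translation":[1.2,-5.5,2],"gripper":8.5},{"angular":[0,0,0],"translation":[1.2,-5.5,0],"gripper":8.5}]'
python3 -m crank '[{"angular":[0,0,0],"translation":[1.4,-5.5,0],"gripper":8.5},{"angular":[0,0,0],"translation":[1.4,-5.5,0],"gripper":8.5},{"angular":[0,0,0],"translation":[1.4,-5.5,0],"gripper":8.5},{"angular":[0,0,0],"translation":[1.4,-5.5,0],"gripper":8.5},{"angular":[0,0,0],"translation":[1.4,-3,0],"gripper":8.5}]'
cat >> h.py <<'E'
def meas(P,im,lo,hi,box):
    Z=P[...,2];X=P[...,0];Y=P[...,1]
    m=(Z>lo)&(Z<hi)&(X>box[0])&(X<box[1])&(Y>box[2])&(Y<box[3])
    return m
def rays(n,uv,z):
    m=camera_model(n); T=np.array(m["extrinsics"]); f=192/np.tan(np.radians(m["fov_y"])/2)
    uv=np.atleast_2d(uv).astype(float); r=np.c_[(uv[:,0]-m["cx"])/f,(uv[:,1]-m["cy"])/f,np.ones(len(uv))]@T[:3,:3].T
    return T[:3,3]+r*((z-T[2,3])/r[:,2])[:,None]
E
python3 - <<'E'
from h import *
for n in("top","side"):
    z=np.load(n+"0.npz"); m=meas(z["P"],0,.117,.13,(.48,.57,-.33,-.23))
    q=z["P"][m]; print(n,m.sum(),np.median(q,0).round(4),np.percentile(z["im"][m].max(1),[5,50,95]))
    # bright cap pixels by ray
    v,u=np.nonzero(m); 
    c,r=cv2.minEnclosingCircle(rays(n,np.c_[u,v],.122)[:,:2].astype(np.float32)*1000); print(" circle",c,r)
    if n=="top":
        g=z["im"][210:240,355:395].max(2); print(g[::2,::2])
im,d,P=cloud("top"); np.savez("top4.npz",im=im,d=d,P=P); cv2.imwrite("pics/top4.png",im[:,:,::-1])
w=(im.min(2)>105)&meas(P,0,.07,.09,(.4,.62,.1,.3))
k,l,s,c=cv2.connectedComponentsWithStats(w.astype(np.uint8))
for i in range(1,k):
    if s[i,4]>30:
        v,u=np.nonzero(l==i); R=rays("top",np.c_[u,v],.08)[:,:2].astype(np.float32)*1000
        print("tile?",s[i,4],c[i].round(),cv2.minAreaRect(R),cv2.minEnclosingCircle(R),R.mean(0))
E
```

```text
time: 7.18
ee_pos: [0.4151, 0.1621, 0.1145]
tool_rot: [2.524, -1.867, -0.0]
ft_force: [1.1, 0.5, 0.4]
width: 0.0259
grip_force: 0.0
time: 7.8
ee_pos: [0.4527, 0.0116, 0.2675]
tool_rot: [-2.524, 1.864, -0.005]
ft_force: [1.2, 1.0, -0.5]
width: 0.0786
grip_force: 0.0
time: 8.43
ee_pos: [0.5215, -0.24, 0.2651]
tool_rot: [2.524, -1.871, 0.001]
ft_force: [-0.3, 0.3, 0.0]
width: 0.0849
grip_force: 0.0
top 155 [ 0.527  -0.279   0.1241] [32.4 68.  78. ]
 circle (527.2105712890625, -279.2169494628906) 16.12282371520996
[[134 135 133 130 134 132 140 137 137 138 139 139 136 138 139 136 134 132
  131 133]
 [134 131 134 132 132 133 135 137 139 135 139 140 138 139 139 135 130 132
  130 132]
 [132 132 131 130 134 134 133 136 134 133 133 134 138 138 135 137 134 129
  130 127]
 [133 132 131 130 121 104  98 102  99  79  77  94 119 135 138 136 131 134
  130 131]
 [134 135 122  96  66  38  32  36  38  51  58  63  72 110 137 132 131 129
  130 130]
 [136 124  80  37  24  18  22  29  56  72  72  71  67  75 129 134 130 127
  129 130]
 [133 107  48  19  20  21  24  34  68  77  73  71  76  66 121 133 131 131

[... 522 characters left out ...]
[136 134 138 137 138 134 121 101  88  85  82  81  82  86  85  78  69  68
   69  75]
 [137 140 141 138 137 136 138 131 122 113  94  83  82  82  85  75  68  67
   68  66]]
side 223 [ 0.5199 -0.2842  0.1244] [ 49. 106. 111.]
 circle (521.1590576171875, -283.3865966796875) 17.851730346679688
tile? 380 [175. 220.] ((542.132080078125, 166.39915466308594), (45.037269592285156, 45.23138427734375), 36.14899826049805) ((541.8814086914062, 166.61370849609375), 29.049802780151367) [541.942   166.19635]
tile? 299 [142. 231.] ((517.719970703125, 240.97874450683594), (43.29573440551758, 41.04230880737305), 0.24954567849636078) ((518.5265502929688, 241.45361328125), 22.673160552978516) [518.2498  241.09636]
```

View pics/top4.png

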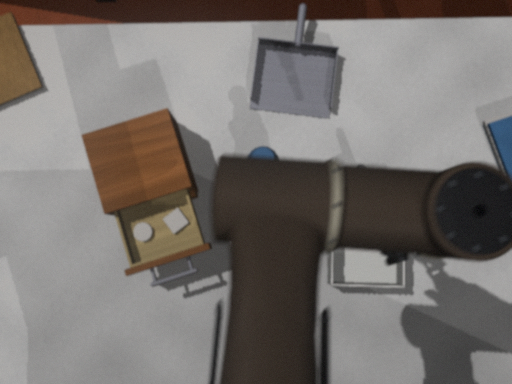

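The top view shows the square tile at (175,220) and the disc at (142,231), with the drawer open. The arm hides the scope. Next I refine both positions from the two views.

```bash
python3 - <<'E'
from h import *
z=np.load("top0.npz")["im"].max(2); v,u=np.nonzero((z[216:232,368:384]>48)&(z[216:232,368:384]<85)); u=u+368;v=v+216
k=(v<229); print("top cap",rays("top",[[np.median(u[k]),np.median(v[k])]],.1195)[0], np.median(u[k]),np.median(v[k]))
z=np.load("side0.npz"); P,im=z["P"],z["im"]
m=meas(P,0,.1185,.13,(.48,.57,-.33,-.23)); v,u=np.nonzero(m); print("side top face",rays("side",np.c_[u,v],.12+.005).mean(0),u.mean(),v.mean())
# barrel axis from side: black pixel columns at rows, ray plane through camera; lateral coordinate
g=im.max(2)
for r in (268,274,280):
    c=np.nonzero(g[r,355:400]<45)[0]+355; print(r,c.min(),c.max())
im,d,P=cloud("side"); cv2.imwrite("pics/side4.png",im[:,:,::-1]); np.savez("side4.npz",im=im,P=P)
w=(im.min(2)>105)&meas(P,0,.076,.09,(.4,.62,.1,.3))
k,l,s,c=cv2.connectedComponentsWithStats(w.astype(np.uint8))
for i in range(1,k):
    if s[i,4]>30:
        v,u=np.nonzero(l==i); R=rays("side",np.c_[u,v],.08)[:,:2].astype(np.float32)*1000
        print("tile?",s[i,4],c[i].round(),cv2.minAreaRect(R),R.mean(0), np.nanmedian(P[l==i],0))
E
```

```text
top cap [ 0.52696903 -0.28248157  0.1195    ] 376.0 223.0
side top face [ 0.52144979 -0.28403942  0.125     ] 378.2685714285714 258.84
268 367 373
274 367 367
280 367 367
tile? 158 [180. 161.] ((514.0094604492188, 236.11361694335938), (41.014347076416016, 42.63726043701172), 42.411476135253906) [514.033   236.40071] [0.51420477 0.23658791 0.07963963]
tile? 220 [209. 169.] ((538.4252319335938, 161.72140502929688), (45.21534729003906, 43.41422653198242), 36.18695831298828) [538.3565  161.64119] [0.53858261 0.16218904 0.07972037]
```

View pics/side4.png

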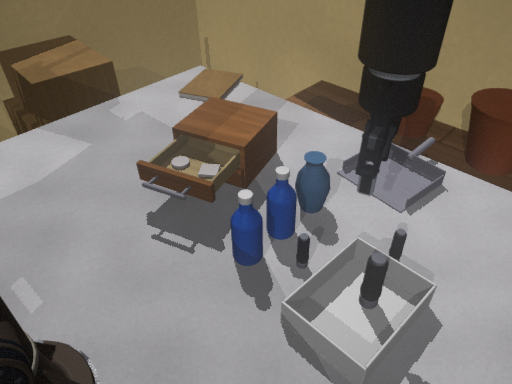

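The scope stands untouched at (375,275) and the tile is at (209,170). The two cameras differ by about 5 mm. The bar's true position is known from the grip, so I'll use it to find each camera's offset.

```bash
python3 - <<'E'
from h import *
c,s=np.cos(np.radians(17)),np.sin(np.radians(17))
o=np.array([.4152,.1627])
for n in("top","side"):
    z=np.load(n+"4.npz"); P,im=z["P"],z["im"]; q=(P[...,:2]-o)@np.array([[c,-s],[s,c]])
    m=(abs(q[...,0])<.016)&(abs(q[...,1])<.075)&(P[...,2]>.08)&(P[...,2]<.11)
    v,u=np.nonzero(m); R=(rays(n,np.c_[u,v],.093)[:,:2]-o)@np.array([[c,-s],[s,c]])
    k=abs(R[:,1])<.035
    print(n,m.sum(),"across",np.percentile(R[k,0],[2,50,98]).round(4),"along",np.percentile(R[:,1],[1,99]).round(4), np.median(P[m],0))
E
```

```text
top 270 across [-0.0033  0.0021  0.0072] along [-0.05    0.0551] [0.41724911 0.16472384 0.09647442]
side 270 across [-0.011  -0.0037  0.0036] along [-0.0535  0.0534] [0.41271124 0.15993692 0.09438344]
```

```bash
python3 -m crank '[{"angular":[0,0,0],"translation":[0.3,-4.3,0],"gripper":8.5},{"angular":[0,0,0],"translation":[0,0,-3],"gripper":8.5},{"angular":[0,0,0],"translation":[0,0,-4],"gripper":8.5},{"angular":[0,0,0],"translation":[0,0,-2],"gripper":8.5},{"angular":[0,0,0],"translation":[0,0,-1],"gripper":8.5}]'
python3 -m crank '[{"angular":[0,0,0],"translation":[0,0,-2],"gripper":8.5},{"angular":[0,0,0],"translation":[0,0,-3],"gripper":8.5},{"angular":[0,0,0],"translation":[0,0,-3],"gripper":6.5},{"angular":[0,0,0],"translation":[0,0,-1.2],"gripper":5},{"angular":[0,0,0],"translation":[0,0,0],"gripper":4.6}]'
python3 - <<'E'
from h import *
im,d,P=cloud("side"); np.savez("side5.npz",im=im,P=P); cv2.imwrite("pics/side5.png",cv2.resize(im[200:380,280:440,::-1],None,fx=3.3,fy=3.3,interpolation=2))
print(get_obs()["ee_pos"],get_obs()["width"])
E
```

```text
time: 9.15
ee_pos: [0.5241, -0.2799, 0.1639]
tool_rot: [2.526, -1.868, -0.001]
ft_force: [-0.5, 0.3, 0.7]
width: 0.0849
grip_force: 0.0
time: 9.78
ee_pos: [0.5247, -0.2802, 0.0726]
tool_rot: [2.526, -1.868, -0.0]
ft_force: [0.6, -0.3, 1.4]
width: 0.0459
grip_force: 0.0
[ 0.5252397  -0.28036425  0.07329327] 0.045929494624405744
```

View pics/side5.png

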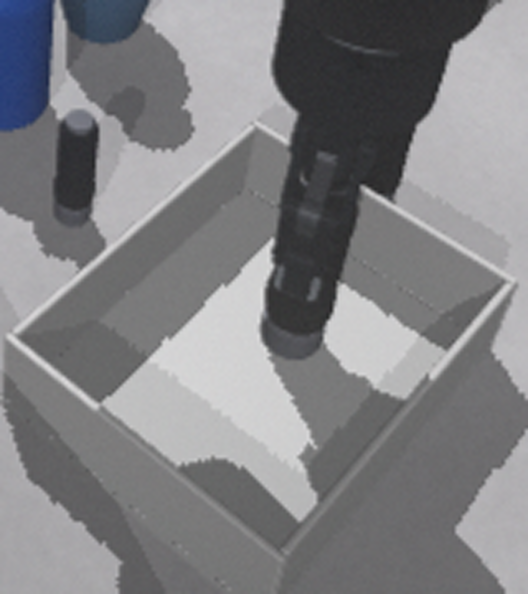

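The scope is upright between the fingers, with its lower end at (292,335) in the crop. The fingers are above the crate wall. Close the grip.

```bash
python3 -m crank '[{"angular":[0,0,0],"translation":[0,-0.2,0],"gripper":4.2},{"angular":[0,0,0],"translation":[0,0,0],"gripper":3.8},{"angular":[0,0,0],"translation":[0,0,0],"gripper":3.5},{"angular":[0,0,0],"translation":[0,0,0],"gripper":3},{"angular":[0,0,0],"translation":[0,0,0],"gripper":2.8}]'
python3 -m crank '[{"angular":[0,0,0],"translation":[0,0,0],"gripper":2.8},{"angular":[0,0,0],"translation":[0,0,0.5],"gripper":2.8},{"angular":[0,0,0],"translation":[0,0,1],"gripper":2.8},{"angular":[0,0,0],"translation":[0,0,1.5],"gripper":2.8},{"angular":[0,0,0],"translation":[0,0,2],"gripper":2.8}]'
```

```text
time: 10.45
ee_pos: [0.5252, -0.2824, 0.073]
tool_rot: [-2.526, 1.868, -0.002]
ft_force: [0.4, 2.4, 5.4]
width: 0.0328
grip_force: 59.2
time: 11.08
ee_pos: [0.5243, -0.2822, 0.1232]
tool_rot: [2.525, -1.868, -0.001]
ft_force: [0.8, -0.5, -0.9]
width: 0.0326
grip_force: 59.6
```

```bash
python3 -m crank '[{"angular":[0,0,0],"translation":[0,0,3.5],"gripper":2.8},{"angular":[0,0,0],"translation":[0,0,4.5],"gripper":2.8},{"angular":[0,0,0],"translation":[0,0,4.5],"gripper":2.8},{"angular":[0,0,0],"translation":[0,0,4],"gripper":2.8},{"angular":[0,0,0],"translation":[0,0,2],"gripper":2.8}]'
python3 -m crank '[{"angular":[0,0,0],"translation":[0,1.5,0],"gripper":2.8},{"angular":[0,0,0],"translation":[0,2.5,0],"gripper":2.8},{"angular":[0,0,0],"translation":[0,3.5,0],"gripper":2.8},{"angular":[0,0,0],"translation":[0.2,4,0],"gripper":2.8},{"angular":[0,0,0],"translation":[0.2,4,0],"gripper":2.8}]'
python3 -m crank '[{"angular":[0,0,0],"translation":[0.2,4,0],"gripper":2.8},{"angular":[0,0,0],"translation":[0.2,4,0],"gripper":2.8},{"angular":[0,0,0],"translation":[0.2,4,0],"gripper":2.8},{"angular":[0,0,0],"translation":[0.2,4,0],"gripper":2.8},{"angular":[0,0,0],"translation":[0.2,4,0],"gripper":2.8}]'
python3 -m crank '[{"angular":[0,0,0],"translation":[0.2,4,0],"gripper":2.8},{"angular":[0,0,0],"translation":[0,2.5,0],"gripper":2.8},{"angular":[0,0,0],"translation":[0,1.6,0],"gripper":2.8},{"angular":[0,0,0],"translation":[0,1,0],"gripper":2.8},{"angular":[0,0,0],"translation":[0,0,0],"gripper":2.8}]'
python3 -m crank '[{"angular":[0,0,0],"translation":[0,0,-1.5],"gripper":2.8},{"angular":[0,0,0],"translation":[0,0,-2.5],"gripper":2.8},{"angular":[0,0,0],"translation":[0,0,-2.5],"gripper":2.8},{"angular":[0,0,0],"translation":[0,0,-2.5],"gripper":2.8},{"angular":[0,0,0],"translation":[0,0,-1],"gripper":2.8}]'
python3 - <<'E'
from h import *
for n in("side","top"):
    im,d,P=cloud(n); np.savez(f"{n}6.npz",im=im,P=P)
    if n=="side": cv2.imwrite("pics/side6.png",cv2.resize(im[40:220,120:280,::-1],None,fx=3.3,fy=3.3,interpolation=2))
    m=(im.min(2)>105)&meas(P,0,.076,.09,(.4,.62,.1,.2)); v,u=np.nonzero(m)
    if len(u)>20: R=rays(n,np.c_[u,v],.08)[:,:2]; print(n,len(u),R.mean(0),cv2.minAreaRect(R.astype(np.float32)*1000))
    m=meas(P,0,.1,.22,(.48,.6,.11,.22)); print(n,m.sum(),np.nanmin(P[m][:,2]) if m.sum() else 0)
E
```

```text
time: 11.7
ee_pos: [0.5249, -0.2825, 0.3113]
tool_rot: [-2.525, 1.867, -0.006]
ft_force: [-0.1, -0.2, -2.9]
width: 0.0328
grip_force: 59.7
time: 12.32
ee_pos: [0.5276, -0.1254, 0.3064]
tool_rot: [2.525, -1.868, -0.002]
ft_force: [0.7, 0.7, -1.4]
width: 0.0329
grip_force: 59.7
time: 12.95
ee_pos: [0.5373, 0.0745, 0.3065]
tool_rot: [2.525, -1.867, -0.002]
ft_force: [0.5, 0.3, -1.4]
width: 0.0332
grip_force: 59.7
time: 13.58
ee_pos: [0.5403, 0.1639, 0.3071]
tool_rot: [2.526, -1.868, -0.0]
ft_force: [-0.2, 0.2, -2.1]
width: 0.0326
grip_force: 59.7
time: 14.2
ee_pos: [0.5396, 0.1624, 0.2051]
tool_rot: [2.522, -1.868, -0.002]
ft_force: [-0.3, 0.2, -1.2]
width: 0.0325
grip_force: 59.7
side 219 [0.53842339 0.16172381] ((538.52392578125, 161.79360961914062), (44.97075271606445, 43.41427993774414), 36.186771392822266)
side 677 0.10010932200450162
top 138 [0.54186352 0.15518179] ((540.8955688476562, 153.77801513671875), (31.091318130493164, 52.785362243652344), 86.97673797607422)
top 240 0.10009959850907801
```

View pics/side6.png

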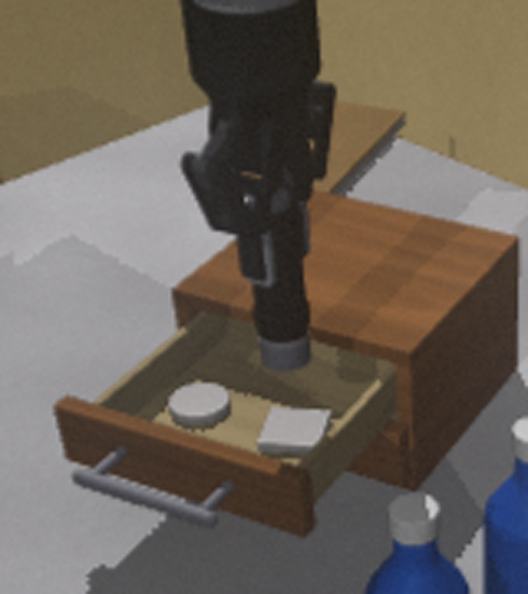

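The scope hangs upright above the drawer, lower end at (285,352) in the crop, with the tile at (294,428). Now lower it most of the way and check the height and tilt.

```bash
python3 -m crank '[{"angular":[0,0,0],"translation":[0,0,-1.5],"gripper":2.8},{"angular":[0,0,0],"translation":[0,0,-1.5],"gripper":2.8},{"angular":[0,0,0],"translation":[0,0,-1],"gripper":2.8},{"angular":[0,0,0],"translation":[0,0,-0.5],"gripper":2.8},{"angular":[0,0,0],"translation":[0,0,0],"gripper":2.8}]'
python3 - <<'E'
from h import *
print(np.round(get_obs()["ee_pos"],4))
im,d,P=cloud("side"); np.savez("side7.npz",im=im,P=P); cv2.imwrite("pics/side7.png",cv2.resize(im[90:200,150:270,::-1],None,fx=5,fy=5,interpolation=2))
C=np.array(camera_model("side")["extrinsics"])[:3,3]; T=np.array(camera_model("side")["extrinsics"])
m=meas(P,0,.086,.21,(.49,.6,.11,.22))&(im.max(2).astype(int)-im.min(2)<40)
q=P[m]; lat=T[:2,0]/np.linalg.norm(T[:2,0]); dep=np.array([-lat[1],lat[0]])
for a,b in((.086,.092),(.092,.098),(.098,.104),(.104,.11),(.11,.117),(.118,.13),(.133,.14),(.14,.15)):
    k=(q[:,2]>a)&(q[:,2]<b)
    if k.sum()>3:
        L=q[k,:2]@lat; D=q[k,:2]@dep; print(a,k.sum(),"lat",np.percentile(L,[2,98]).round(4),"mid",L.min()/2+L.max()/2,"near",np.percentile(D,[5]), np.percentile(D,95))
print("lat,dep",lat,dep,"tile",np.array([.5384,.1617])@lat,np.array([.5384,.1617])@dep,"tcp",get_obs()["ee_pos"][:2]@lat,get_obs()["ee_pos"][:2]@dep)
E
```

```text
time: 14.92
ee_pos: [0.5405, 0.1637, 0.162]
tool_rot: [2.525, -1.868, -0.0]
ft_force: [0.3, 0.3, -0.8]
width: 0.0328
grip_force: 59.8
[0.5405 0.1637 0.162 ]
0.086 38 lat [0.2732 0.3047] mid 0.28896984681325244 near [0.46698722] 0.5271202899951651
0.092 62 lat [0.228  0.3051] mid 0.2662276623401552 near [0.47185871] 0.5257453592280126
0.098 65 lat [0.2288 0.3046] mid 0.2665169202823738 near [0.46348557] 0.5279275491505647
0.104 30 lat [0.2302 0.2583] mid 0.2440788876981766 near [0.49151048] 0.5033223373376716
0.11 59 lat [0.2264 0.2763] mid 0.2523758875870222 near [0.49244671] 0.5658401380105209
0.118 83 lat [0.227  0.2777] mid 0.25389886737203793 near [0.49071111] 0.5688016501658123
0.133 55 lat [0.2268 0.2594] mid 0.2431880341853149 near [0.48925064] 0.5045388518988265
0.14 58 lat [0.228  0.2582] mid 0.2428695929646696 near [0.49206941] 0.5053862911895657
lat,dep [ 0.67250749 -0.74009032] [0.74009032 0.67250749] tile 0.24240542715313687 0.5072090879378102 tcp 0.2423778085140973 0.5103692181092429
```

View pics/side7.png

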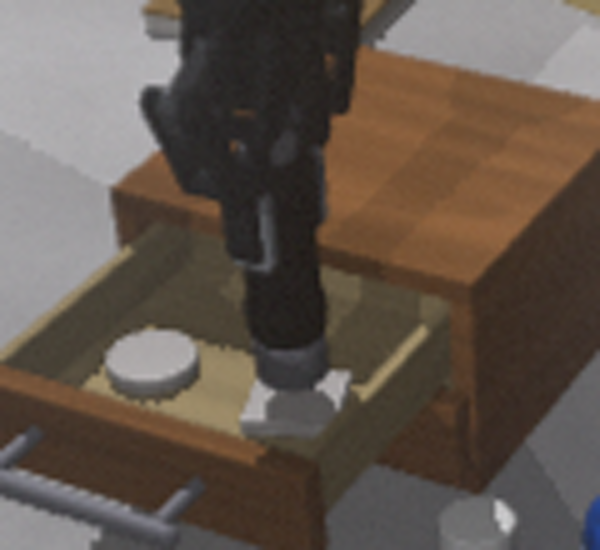

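The lower end, at (292,370), sits over the tile, at (295,405). It matches the tile laterally and in depth to about 1 mm, and the axis is vertical. Last check is the height.

```bash
python3 - <<'E'
from h import *
z=np.load("side7.npz"); P,im=z["P"],z["im"]
lat=np.array([.6725,-.7401]);dep=np.array([.7401,.6725]); L=P[...,:2]@lat;D=P[...,:2]@dep
m=(abs(L-.243)<.006)&(D>.484)&(D<.498)&(P[...,2]>.083)&(P[...,2]<.13)
v,u=np.nonzero(m)
for r in range(v.max()-5,v.max()+3):
    k=slice(208-4,208+5); print(r,np.round(np.nanmedian(P[r,np.unique(u)[0]:np.unique(u)[-1]],0),4),im[r,np.unique(u)[0]:np.unique(u)[-1]].max(1))
E
```

```text
162 [0.5272 0.1519 0.1094] [57 60 63 70 69 70]
163 [0.5282 0.1535 0.1063] [57 57 58 58 60 56]
164 [0.5274 0.153  0.1047] [57 58 57 60 56 58]
165 [0.5261 0.1516 0.102 ] [55 56 58 58 57 58]
166 [0.5267 0.1527 0.099 ] [57 58 58 56 55 58]
167 [0.5262 0.1526 0.0968] [82 59 57 55 57 57]
168 [0.5371 0.1671 0.0799] [162  97  88  77  73  73]
169 [0.5347 0.1645 0.0804] [121  89  89  86  84  84]
```

```bash
python3 -m crank '[{"angular":[0,0,0],"translation":[0,0,-0.25],"gripper":2.8},{"angular":[0,0,0],"translation":[0,0,-0.2],"gripper":2.8},{"angular":[0,0,0],"translation":[0,0,0],"gripper":2.8},{"angular":[0,0,0],"translation":[0,0,0],"gripper":2.8},{"angular":[0,0,0],"translation":[0,0,0],"gripper":2.8}]'
python3 - <<'E'
from h import *
o=get_obs(); print(np.round(o["ee_pos"],4),o["ft_force"],o["width"],np.abs(o["joint_velocities"]).max())
print(close_job())
E
```

```text
time: 15.6
ee_pos: [0.5406, 0.1638, 0.1579]
tool_rot: [-2.526, 1.868, -0.0]
ft_force: [0.0, 0.5, -1.3]
width: 0.0325
grip_force: 59.8
[0.5406 0.1638 0.1579] [ 0.04707785  0.52435289 -1.2973466 ] 0.0325118479404952 0.0014442043174687958
the job is handed in; nothing more can be done
None
```

I handed the job in at about 15.6 s: the top drawer is out about 11 cm or more of its 13.4 cm, and the robot holds the microscope still and upright about 1 cm above the middle of the square tile, with no contact showing in the force readings; no verdict came back.

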